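# Gauge the contact gap and hold the bayonet load home on an RF test fixture

## Task

Take the wide gauge out of the rack, slide its blade down into the slot in the top of the metal test fixture until its shoulder sits flush on the fixture, and let go of it. Then turn the knurled collar on the fixture's port until its hidden keyways drop over the pins, push it fully home against the spring and finish while holding it there: the program ends with the robot still pushing the collar down. Leave the slim gauge and everything else on the bench where they are.

Things in the scene. Friction and masses are not known exactly. Their poses are not given: they have to be found in the camera images.
- fixture: Fixed aluminium box, 110 (x) x 200 (y) x 50 high mm, flat on the bench; origin at the centre of its underside, z up. Its top carries the slot towards its -y end and the round port with the collar towards its +y end, 110 mm apart. Small brass sockets on the -x face.
- slot (a point): Centre of the mouth of the slot, level with the fixture's top (50 mm above the bench), axes as the fixture. The slot is 23 mm long along x, 6.5 mm wide along y and 34 mm deep, straight down.
- port (a point): On the port's axis at the seat (54 mm above the bench), where the collar's underside rests when home; axes as the fixture. Upright barrel, 28 mm diameter, rising 30 mm above the seat, on a 52 mm flange. Three round pins, 5 mm thick, reach 18.5 mm from the axis, 120 degrees apart, one along +x; their tops are 12 mm above the seat.
- collar: Loose steel cap over the port, 44 mm diameter, 52 mm tall, 0.2 kg, closed top; origin at the centre of its underside, z up. Knurled solid head 34 to 52 mm up, 43 mm skirt below. In its 30.4 mm bore three hidden keyways, 8.4 mm wide, 120 degrees apart, one along its +x. Starts resting on the pins, origin 12 mm above the seat; turned either way till keyways meet pins (within 5 degrees) it drops.
- plunger (a joint): Spring contact in the top of the port, hidden under the collar: metres pressed down, 0 free, about 0.006 with the collar home; 4 N when free plus 0.8 N per mm. The turned collar drops 6 mm by its weight, then rests on this; the last 6 mm to the seat need a push growing from 2 to about 7 N, and it lifts the collar again if let go.
- rack: Fixed white plastic block, 60 (x) x 140 (y) x 40 high mm, origin at the centre of its underside, z up. Two slots in its top at y = -40 and +40 mm, same size and direction as the fixture's, hold the two gauges upright; which stands in which varies.
- gauge: The wide gauge: loose upright flat blade under a black handle, 0.06 kg. Origin at the centre of the shoulder (handle's underside), z up. Handle 32 (x) x 12 (y) x 34 high mm; blade 20 (x) x 4 (y) mm, 30 mm long below the origin, the last 4 mm slimmer. A half turn about z fits too. Starts shoulder on the rack, 40 mm above the bench, axes as the rack.
- slim_gauge: The slim gauge beside it in the rack, to be left there: the same but handle only 18 mm and blade 12 mm in x.
- adapter: Small loose brass adapter, 14 mm in diameter, 18 mm tall, standing on the fixture's lid midway between slot and port and 40 mm to the fixture's +x; origin at the centre of its underside; leave alone.
- screwdriver: Screwdriver with red handle lying on the bench beyond the rack, leave alone.
- tweezers: Steel tweezers, 115 mm, lying flat on the bench to the left, between the blue carton and the fixture, leave alone.
- breadboard: White breadboard, 55 x 165 x 9 mm with a small module on top (13.5 mm high), beyond the fixture, leave alone.
- board: Green circuit board on four standoffs, 150 x 110 mm, 26 mm high, left of the fixture, leave alone.
- jar: Small amber jar, 44 mm in diameter, 50 mm tall, right of the rack, leave alone.
- dongle: Black USB stick, 65 x 20 x 9 mm, on the bench near the robot, leave alone.
Not all that is in view belongs to the job. What is shaped like the gauge but turquoise is not meant.

How it is judged:
On the way, in this order (a step that is already met when the one before it is completed fails the run):
1. the wide gauge stands in the fixture's slot, shoulder flush, let go (z of gauge in the frame of slot below 0.002 m and horizontal distance between gauge and slot below 0.004 m and angle between gauge's own z axis and vertical below 0.12 rad and contact force between each of the fingers, the arm and gauge below 0.1 N), for 0.2 s.
2. the collar has been turned and has dropped over the pins (z of collar in the frame of port below 0.0085 m and horizontal distance between collar and port below 0.004 m and angle between each of collar, gauge's own z axis and vertical below 0.12 rad and z of gauge in the frame of slot below 0.002 m and horizontal distance between gauge and slot below 0.004 m), for 0.1 s.
At the end, for the whole second after the job is handed in: Wide gauge in the fixture's slot, shoulder within 2 mm of the top, 4 mm of the slot's centre, upright, not touched; collar over the pins within 2 mm of the seat, upright, at rest, its spring contact pressed by over 4 mm, the robot still pushing on it with over 2 N (all of step 1 and z of collar in the frame of port below 0.002 m and horizontal distance between collar and port below 0.004 m and angle between collar's own z axis and vertical below 0.08 rad and value of joint plunger above 0.004 m and contact force between any of the fingers, the arm and collar above 2 N and linear speed of collar below 0.02 m/s); the arm keeps its last pose, push and grip.
It fails at once if the slim gauge is taken or pulled up (distance of slim_gauge from where it was at the start of the episode above 0.012 m).
It fails at once if a bystander is knocked or moved by more than 20 mm (distance of any of adapter, screwdriver, tweezers, breadboard, board, jar, dongle from where it was at the start of the episode above 0.02 m).
It also fails if it takes over 48 s, if anything falls off the work surface, if the arm or the gripper's body presses on something with over 40 N, if the wrist force passes 120 N, or if a joint passes its speed limit or range.

## Robot

A 6-joint arm with a two-finger parallel gripper is mounted at the origin on the work surface. World frame = base frame: x ahead of the robot, y to its left, z up, the work surface at z = 0. Lengths are in m, angles in rad, forces in N, time in s.
With the tool pointing down it reaches from about 0.325 to 0.85 m from the base axis. Payload 4.4 kg.
Tool frame: the origin (TCP) lies at the very end of the fingers, on their centre line; the grasp point (between the pads) lies robot.grasp_offset behind it (robot.grasp_offset is the distance from the TCP to the grasp point, in m); z points along the fingers, y is the direction in which the jaws open and shut (so a half turn about z gives the same grasp; the last joint's range is limited). The gripper opens to 94 mm and grips with 3 to 60 N. Pads are 16 mm wide; open, the fingers measure 119 mm over their backs; the gripper's body (75 mm by 177 mm) begins 78 mm behind the grasp point.
Start: joints at [-0.15, 0.207, 1.542, -0, 1.393, -0.15], TCP at [0.575, -0, 0.17] pointing down, gripper open.
Joint ranges: [-2.73, 2.73], [-0.86, 2.22], [0.23, 2.46], [-1.11, 4.25], [0.08, 2.63], [-2.82, 2.82]. Speed limits (rad/s): [2.79, 2.79, 3.14, 3.14, 3.14, 3.14].

## Interface

Orientations are given as [roll, pitch, yaw] about the fixed x, y, z axes, in that order (R = Rz(yaw) Ry(pitch) Rx(roll)).
In Python, from station import telemetry, cams, job, robot gives the robot as it stands. The module is installed in compiled form; this text tells all that it offers.
- The arm moves only by the shell command python3 -m crank 'ROWS' [OPENING]. ROWS is JSON, a list of rows, each a list of 2 entries, a list of its own where there are three numbers: the shift along the world's x, y, z in m, then the turn about the world's z in rad. A call has 1 to 5 rows; each row shifts and turns the pose as measured when the row begins; what a row does not reach is not made up. A row lasts 1/8 s, in which the tool goes at most 62.5 mm and 10.7 degrees, less where a joint would pass 70% of its speed; a pose out of reach is approached as far as the arm can. A call with a gripper value outside its range is refused whole. OPENING is the opening, from -1 (shut) to 1 (fully open), set as the call begins (- or left out, the last holds). The fingers move at their own pace and stop on an object; the grip force is fixed at half the most. Time passes only in rows, so rows that do not move let the fingers close. It gives the time, the measured TCP pose, the force and the opening at its end, in the units of the state.
- telemetry.read_state(): the state, without advancing time (a new reading comes with each control period).
- cams.capture(name): name is "scene" or "side" or "wrist"; returns a dict with "img" (420x560x3 uint8, red, green, blue), "range_z" (420x560 float32, m along the optical axis (not along the pixel's ray), 0 where there is no reading), "fx", "fy", "cx", "cy" (pixels), "T" (4x4, takes a point from camera to world coordinates). Camera axes: x right, y down, z forward; pixel columns grow to the right and rows downward; lengths in m; the calibration is good to about 2 mm. A picture is of the moment at which its call begins.
- job.sign_off(): hands the job in, once; it reports no verdict.
The state is a dict: "time": time; "joints": joint angles; "qvel": joint speeds; "joint_torque": joint torques, N m; "tcp_pos": TCP position; "tool_rot": TCP orientation; "wrist_force": force on the tool from outside, world axes, zero at the start; "wrist_torque": the same for the moment, N m; "finger_gap": opening from 0.0 (shut) to 1.0 (fully open).
Only numpy, scipy, OpenCV 4.12 (cv2) and the standard library are available. Lean on these libraries where they do the work, as an engineer would, in place of code of your own. Each camera call takes 0.05 s, during which the arm holds its last target.

## Working session

There is one attempt and no reset: what is moved stays moved. The work goes in short steps, Python scripts to look and compute and a shell command to move; the robot and the scene stay as the last step left them, time stands still between calls to the robot, and variables do not carry over. Pictures are saved under pics/ and viewed, and the job is handed in when it is done.

```bash
mkdir -p pics; cat > h.py <<'E'
import numpy as np, cv2
from station import telemetry, cams, job, robot
def grab(n,tag):
    c=cams.capture(n); np.savez(f'{tag}.npz',**c); cv2.imwrite(f'pics/{tag}.png',c['img'][...,::-1]); return c
def pts(c):
    z=c['range_z'];v,u=np.indices(z.shape)
    P=np.stack([(u-c['cx'])/c['fx']*z,(v-c['cy'])/c['fy']*z,z],-1)
    return P@c['T'][:3,:3].T+c['T'][:3,3]
def ray(c,u,v,h):
    d=c['T'][:3,:3]@np.array([(u-c['cx'])/c['fx'],(v-c['cy'])/c['fy'],1]);o=c['T'][:3,3]
    return o+d*(h-o[2])/d[2]
def load(tag): return dict(np.load(f'{tag}.npz'))
def crop(tag,x0,y0,x1,y1,s,out):
    i=cv2.imread(f'pics/{tag}.png')[y0:y1,x0:x1]; cv2.imwrite(f'pics/{out}.png',cv2.resize(i,None,fx=s,fy=s,interpolation=cv2.INTER_CUBIC))
E
python3 - <<'E'
from h import *
for n in ['scene','side','wrist']:
    c=grab(n,n+'0'); print(n,c['fx'],np.round(c['T'],3).tolist())
print(telemetry.read_state(),robot.grasp_offset)
E
```

```text
scene 443.44011153010564 [[-0.868, 0.285, -0.406, 1.093], [0.496, 0.516, -0.698, 0.894], [0.01, -0.808, -0.59, 0.86], [0.0, 0.0, 0.0, 1.0]]
side 450.98425167420373 [[0.949, -0.165, 0.267, 0.242], [-0.314, -0.489, 0.814, -1.053], [-0.003, -0.857, -0.516, 0.747], [0.0, 0.0, 0.0, 1.0]]
wrist 300.9476592266582 [[1.0, -0.0, -0.001, 0.575], [-0.001, -0.958, -0.288, 0.085], [-0.001, 0.288, -0.958, 0.384], [0.0, 0.0, 0.0, 1.0]]
{'time': 0.15, 'joints': array([-1.50505883e-01,  2.07182364e-01,  1.54257804e+00, -2.98923272e-05,
        1.39350571e+00, -1.50526328e-01]), 'qvel': array([ 8.80540405e-04, -6.77004551e-04, -4.06919172e-03, -1.15460868e-03,
       -1.96900044e-03,  4.57535610e-05]), 'joint_torque': array([ 1.45590316e-04, -3.71313965e+01, -2.81812102e+01,  6.98270788e-02,
        3.27237044e-02, -1.05386437e-04]), 'tcp_pos': array([5.74337356e-01, 7.45642329e-05, 1.69104042e-01]), 'tool_rot': array([-3.13993370e+00, -2.21868280e-04,  1.57082188e+00]), 'wrist_force': array([ 0.63103475, -0.4644537 ,  0.50671216]), 'wrist_torque': array([-0.0713442 ,  0.0378027 ,  0.05477038]), 'finger_gap': 1.0007601608366916} 0.0188
```

View pics/scene0.png

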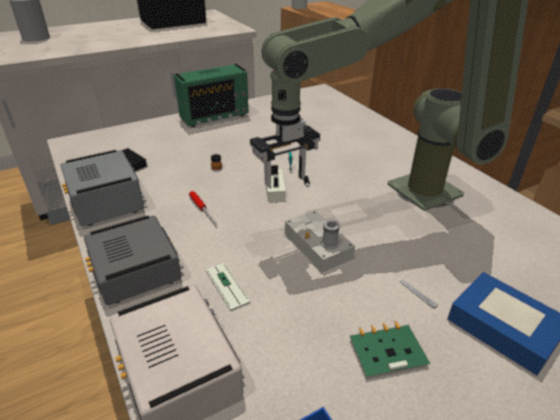

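View pics/side0.png

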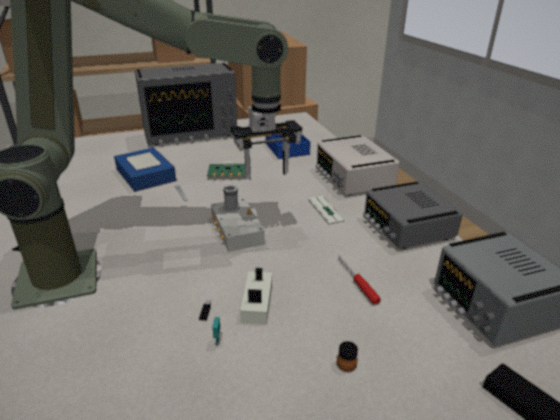

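View pics/wrist0.png

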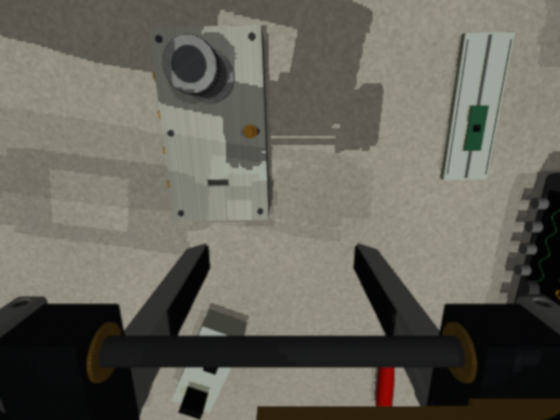

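The wrist view shows the fixture, with the port at (192,65), the slot at (218,182) and the adapter at (250,131). In the side view the rack has two black handles, at (259,273) and (255,296), and the turquoise decoy is at (216,328). Next I'll enlarge the rack and measure it.

```bash
python3 - <<'E'
from h import *
crop('side0',190,250,310,350,6,'rackcrop')
crop('wrist0',140,10,290,230,3,'fixcrop')
c=load('side0');P=pts(c)
hsv=cv2.cvtColor(c['img'],cv2.COLOR_RGB2HSV)
# black handles
m=np.zeros(hsv.shape[:2],np.uint8); sub=(c['img'].max(-1)<50)&(P[...,2]>.045)&(P[...,2]<.09)
m[250:320,230:280]=sub[250:320,230:280]
n,l,s,ce=cv2.connectedComponentsWithStats(m)
for i in range(1,n):
    if s[i,4]<15: continue
    Q=P[l==i]; print('blk',s[i],Q.min(0).round(3),Q.max(0).round(3),np.median(Q,0).round(4))
w=load('wrist0');W=pts(w)
for nm,X,lo,hi in [('side rack',P,.037,.043),('side fixtop',P,.047,.053),('wr fixtop',W,.047,.053),('wr rack',W,.036,.044),('collar',W,.112,.124),('scollar',P,.112,.124)]:
    k=(X[...,2]>lo)&(X[...,2]<hi)&(X[...,0]>.35)&(X[...,0]<.7)&(X[...,1]>-.25)&(X[...,1]<.35)
    n,l,s,ce=cv2.connectedComponentsWithStats(k.astype(np.uint8))
    for i in range(1,n):
        if s[i,4]<80: continue
        Q=X[l==i]; r=cv2.minAreaRect((Q[:,:2]*1000).astype(np.float32)); print(nm,s[i].tolist(),[np.round(a,1) for a in r],Q[:,2].mean().round(4))
E
```

```text
blk [256 269   6  11  45] [ 0.473 -0.23   0.046] [ 0.485 -0.222  0.074] [ 0.4793 -0.2262  0.0622]
blk [249 290  12  12 134] [ 0.435 -0.309  0.045] [ 0.461 -0.29   0.074] [ 0.4475 -0.2997  0.0611]
side rack [244, 272, 28, 19, 287] [array([ 478.2, -225.7]), array([69.6, 60. ]), np.float64(66.7)] 0.0389
side fixtop [210, 199, 54, 39, 965] [array([498.2,  69.4]), array([111.1, 206.5]), np.float64(1.7)] 0.049
wr fixtop [149, 25, 120, 197, 16167] [array([501.2,  74. ]), array([110.5, 200.5]), np.float64(1.3)] 0.0507
wr rack [199, 324, 33, 11, 190] [array([ 483.6, -193.1]), array([14.6, 41.3]), np.float64(68.6)] 0.0398
collar [162, 34, 57, 61, 2640] [array([500.2, 128.8]), array([44.2, 44.4]), np.float64(37.2)] 0.1186
scollar [223, 185, 15, 9, 91] [array([495.3, 123.5]), array([42.6, 46.4]), np.float64(28.2)] 0.1162
```

View pics/rackcrop.png

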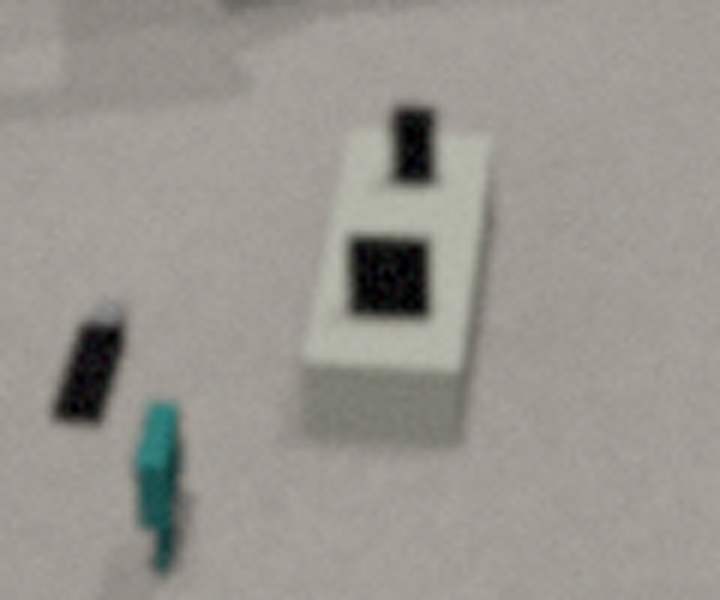

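View pics/fixcrop.png

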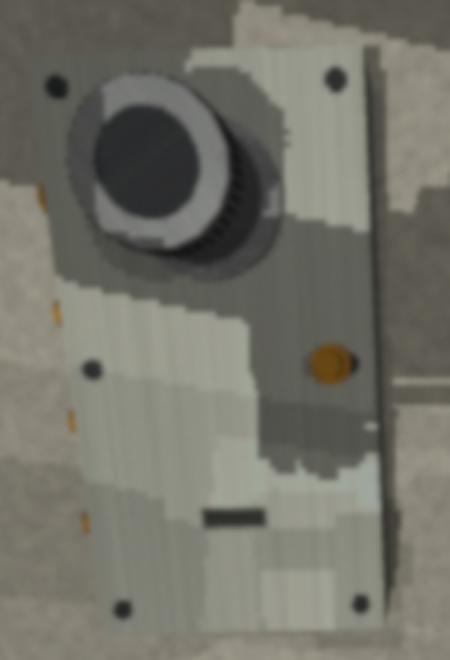

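Candidates: the black handle at side (255,296) is about 32 mm wide, the black handle at (259,273) is about 18 mm, and the turquoise one at (216,328) is a decoy. The crop shows the (255,296) handle is clearly the wider black one, so that is the wide gauge, at about (0.4475, -0.2997). The rack yaw is about -23.3°, and the 80 mm spacing of the handles agrees with it. I'll move above it with the jaws along the rack's y.

```bash
python3 -m crank '[[[-0.018,-0.043,0],0.166],[[-0.018,-0.043,0],0.166],[[-0.018,-0.043,0],0.166],[[-0.018,-0.043,0],0.166],[[-0.018,-0.043,0],0.166]]' 1; python3 -m crank '[[[-0.018,-0.043,0],0.166],[[-0.018,-0.043,0],0.166],[[0,0,0],0]]'
python3 - <<'E'
from h import *
c=grab('wrist','wrist1'); s=telemetry.read_state(); print(s['time'],s['tcp_pos'],s['tool_rot'],s['joints'][5])
E
```

```text
time: 0.78
tcp_pos: [0.4812, -0.2169, 0.167]
tool_rot: [-3.139, -0.003, 2.436]
wrist_force: [0.0, -0.7, -0.8]
finger_gap: 1.001
time: 1.15
tcp_pos: [0.4418, -0.3077, 0.1661]
tool_rot: [-3.139, -0.004, 2.774]
wrist_force: [-0.2, 0.9, -0.1]
finger_gap: 1.001
1.2 [ 0.44236947 -0.30612511  0.16600161] [-3.13965707 -0.00420665  2.77507365] -1.9674530167275912
```

View pics/wrist1.png

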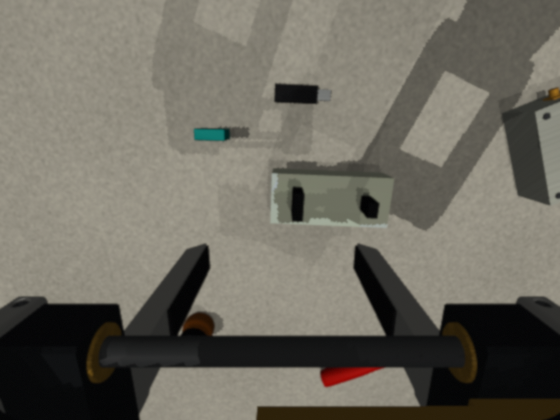

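The wrist view shows the rack at about (330,200), with the wide handle at (297,203) and the slim one at (369,206). I'll measure both.

```bash
python3 - <<'E'
from h import *
w=load('wrist1');W=pts(w)
roi=np.zeros(W.shape[:2],bool); roi[160:235,262:400]=1
k=roi&(W[...,2]>.034)&(W[...,2]<.085)
Q=W[k];r=cv2.minAreaRect((Q[:,:2]*1000).astype(np.float32));print('rack',r,np.median(Q[:,2]))
for lo,hi in [(.066,.08)]:
    k=roi&(W[...,2]>lo)&(W[...,2]<hi)
    n,l,s,ce=cv2.connectedComponentsWithStats(k.astype(np.uint8))
    for i in range(1,n):
        if s[i,4]<15: continue
        Q=W[l==i]; print(s[i],ce[i],cv2.minAreaRect((Q[:,:2]*1000).astype(np.float32)),Q[:,2].mean(),Q[:,:2].mean(0))
# rack top face rays
m=(w['img'].min(-1)>95)&roi
crop('wrist1',260,160,400,235,5,'rc1')
# fixture + port from wrist0
w=load('wrist0');W=pts(w);g=cv2.cvtColor(w['img'],cv2.COLOR_RGB2GRAY)
m=np.zeros_like(g);m[172:192,198:238]=(g[172:192,198:238]<75)
n,l,s,ce=cv2.connectedComponentsWithStats(m);
for i in range(1,n):
    if s[i,4]>20:
        v,u=np.nonzero(l==i);pp=np.array([ray(w,a,b,.05)[:2]*1000 for a,b in zip(u,v)],np.float32);print('slot',s[i],pp.mean(0),cv2.minAreaRect(pp))
E
```

```text
rack ((467.0274353027344, -255.7231903076172), (140.19737243652344, 60.72087860107422), 66.48931884765625) 0.04098096645230298
[292 191  13  31 352] [297.76136364 205.79261364] ((450.5134582519531, -292.35980224609375), (12.023146629333496, 31.91990089416504), 66.20269775390625) 0.07433843790646708 [ 0.44958115 -0.29216069]
[365 200  15  19 224] [371.83482143 209.00446429] ((482.4014892578125, -219.41819763183594), (12.047648429870605, 18.0000057220459), 66.45118713378906) 0.07375728772446181 [ 0.48136031 -0.21976128]
slot [208 180  20   5  92] [502.3635    18.747845] ((502.260986328125, 18.84486198425293), (4.574810028076172, 21.56900978088379), 89.96574401855469)
```

View pics/rc1.png

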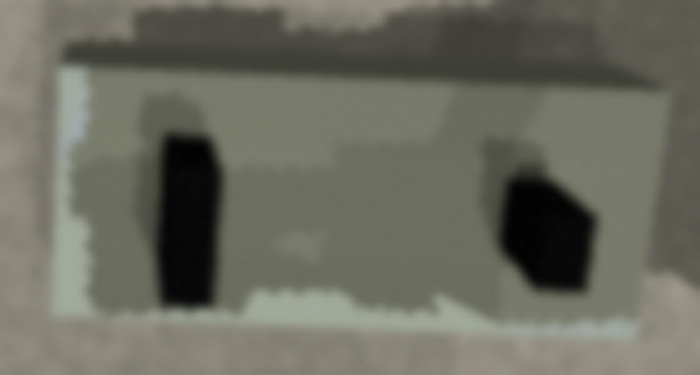

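The rack centre comes out at (467,-256) mm, 140×60, yaw -23.5°. The predicted gauge position is (451.0,-292.4) and the measured one is (450.5,-292.4), with a handle of 12×32, so they agree. Next I align and descend.

```bash
python3 -m crank '[[[0.008,0.0137,0],-0.044],[[0,0,-0.03],0],[[0,0,-0.03],0],[[0,0,0],0]]'; python3 - <<'E'
from h import *
c=grab('wrist','wrist2');s=telemetry.read_state(); print(s['tcp_pos'],s['tool_rot'])
W=pts(c);k=(W[...,2]>.066)&(W[...,2]<.08)&(c['img'].max(-1)<60)
n,l,s,ce=cv2.connectedComponentsWithStats(k.astype(np.uint8))
for i in range(1,n):
    if s[i,4]<100: continue
    Q=W[l==i]; print(s[i],cv2.minAreaRect((Q[:,:2]*1000).astype(np.float32)),Q[:,2].mean())
E
```

```text
time: 1.7
tcp_pos: [0.4524, -0.287, 0.1046]
tool_rot: [3.141, -0.004, 2.729]
wrist_force: [-0.1, -0.3, 0.1]
finger_gap: 1.0
[ 0.45350996 -0.2880898   0.10625322] [-3.14122993e+00 -1.22162492e-03  2.72942171e+00]
[268 204  14  37 479] ((450.3338928222656, -292.606201171875), (11.4309663772583, 31.607192993164062), 66.31694030761719) 0.0744007416693138
[358 211  16  22 318] ((481.691650390625, -219.40670776367188), (11.594566345214844, 17.368011474609375), 68.74664306640625) 0.07368211657886879
```

View pics/wrist2.png

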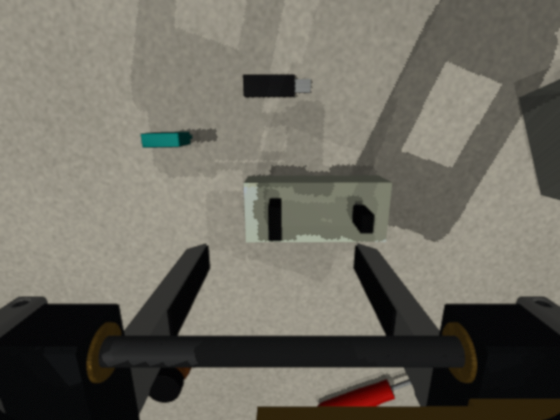

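The handle is at (275,219), between the fingers. The TCP needs to shift (-3,-4.5) mm, then go down 60 mm.

```bash
python3 -m crank '[[[-0.003,-0.0045,0],0],[[0,0,0],0],[[0,0,0],0]]'; python3 - <<'E'
from h import *
s=telemetry.read_state(); print(s['tcp_pos'],s['tool_rot'],s['joints'])
E
```

```text
time: 2.12
tcp_pos: [0.4528, -0.294, 0.1101]
tool_rot: [-3.139, 0.005, 2.73]
wrist_force: [0.2, 0.1, -0.6]
finger_gap: 1.0
[ 0.45278606 -0.29398161  0.1100621 ] [-3.13932098  0.00480688  2.72998692] [-7.35782934e-01  1.85972270e-01  1.69581018e+00 -6.54692853e-04
  1.25453017e+00 -1.89476609e+00]
```

```bash
python3 -m crank '[[[-0.0015,0.001,-0.022],0],[[0,0,-0.02],0],[[0,0,0],0]]'; python3 - <<'E'
from h import *
for i in range(3):
    c=grab('wrist','wrist3');s=telemetry.read_state(); print(s['tcp_pos'],s['tool_rot'])
W=pts(c);k=(W[...,2]>.066)&(W[...,2]<.08)&(c['img'].max(-1)<60)
n,l,s,ce=cv2.connectedComponentsWithStats(k.astype(np.uint8))
for i in range(1,n):
    if s[i,4]<100: continue
    Q=W[l==i]; print(s[i],cv2.minAreaRect((Q[:,:2]*1000).astype(np.float32)),Q[:,2].mean())
E
```

```text
time: 2.5
tcp_pos: [0.4528, -0.2947, 0.0699]
tool_rot: [-3.138, 0.01, 2.729]
wrist_force: [0.0, 0.1, 0.7]
finger_gap: 1.001
[ 0.45363507 -0.29541947  0.07100089] [-3.1370082   0.01217574  2.72909343]
[ 0.4541373  -0.29585973  0.07166087] [-3.13653258  0.01352779  2.72916985]
[ 0.45440706 -0.29609995  0.07199948] [-3.1362411   0.01429746  2.72920444]
[276 208  15  43 620] ((450.22747802734375, -292.7485046386719), (10.78187084197998, 31.667695999145508), 66.35107421875) 0.07438965286568519
[378 217  20  26 442] ((482.0564270019531, -219.65423583984375), (11.719050407409668, 18.415691375732422), 67.10870361328125) 0.07341569852175395
```

View pics/wrist3.png

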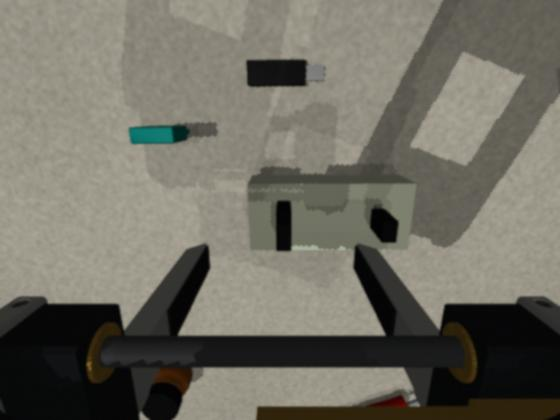

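```bash
python3 -m crank '[[[-0.004,0.0035,-0.01],0],[[0,0,-0.008],0],[[0,0,-0.004],0],[[0,0,0],0]]'; python3 - <<'E'
from h import *
for i in range(4):
    c=grab('wrist','wrist3');s=telemetry.read_state(); print(s['tcp_pos'],s['tool_rot'],s['qvel'].round(4))
E
```

```text
time: 3.15
tcp_pos: [0.4509, -0.293, 0.0501]
tool_rot: [-3.135, 0.017, 2.729]
wrist_force: [-0.7, 0.1, 0.3]
finger_gap: 0.999
[ 0.45106237 -0.29314733  0.05032816] [-3.1353179   0.01716666  2.72921151] [ 0.0008 -0.0051 -0.0054 -0.0004  0.0014  0.0007]
[ 0.45125325 -0.29333132  0.05057674] [-3.13514949  0.01763824  2.72922759] [ 0.0008 -0.0028 -0.007  -0.0005  0.001  -0.0005]
[ 0.45140122 -0.29345448  0.05076678] [-3.13499135  0.01803721  2.72928484] [-0.0016 -0.0028 -0.0034  0.0004 -0.002   0.0017]
[ 0.45147318 -0.29354058  0.05087855] [-3.13494507  0.01825844  2.72920131] [-0.0003 -0.0033 -0.0011 -0.0011  0.0006 -0.0011]
```

```bash
python3 -m crank '[[[-0.0012,0.001,-0.004],0],[[0,0,0],0]]'; python3 -m crank '[[[0,0,0],0],[[0,0,0],0],[[0,0,0],0],[[0,0,0],0]]' -1;  python3 - <<'E'
from h import *
c=grab('wrist','wrist4');s=telemetry.read_state(); print(s['tcp_pos'],s['tool_rot'],s['finger_gap'],s['wrist_force'])
E
```

```text
time: 3.6
tcp_pos: [0.4504, -0.2927, 0.0469]
tool_rot: [-3.135, 0.019, 2.729]
wrist_force: [0.3, 0.0, -0.0]
finger_gap: 1.001
time: 4.1
tcp_pos: [0.4506, -0.2928, 0.0471]
tool_rot: [-3.135, 0.019, 2.729]
wrist_force: [-0.4, 0.7, 0.3]
finger_gap: 0.61
[ 0.45056457 -0.29280899  0.04711773] [-3.13460314  0.01926402  2.72922314] 0.5693367585849146 [-0.17227911 -0.14966416  0.44587875]
```

View pics/wrist4.png

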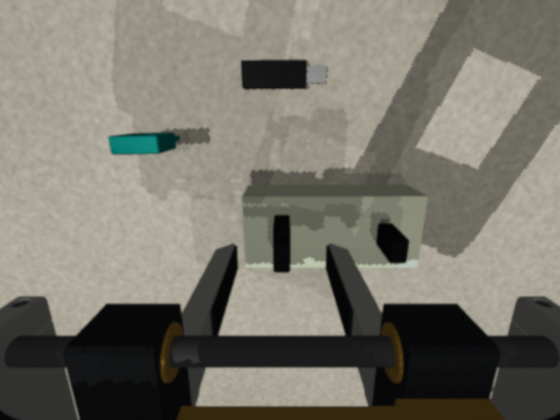

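The handle at (282,243) is centred between the closing fingers. I keep closing.

```bash
python3 -m crank '[[[0,0,0],0],[[0,0,0],0],[[0,0,0],0],[[0,0,0],0],[[0,0,0],0]]' -1; python3 -m crank '[[[0,0,0],0],[[0,0,0],0]]' -1
```

```text
time: 4.78
tcp_pos: [0.4506, -0.2928, 0.0471]
tool_rot: [-3.135, 0.019, 2.729]
wrist_force: [-0.5, -0.5, 0.3]
finger_gap: 0.036
time: 5.03
tcp_pos: [0.4506, -0.2928, 0.0471]
tool_rot: [-3.135, 0.019, 2.729]
wrist_force: [0.4, 0.4, -0.8]
finger_gap: 0.004
```

The gap went to 0.004, so the fingers closed on nothing. I'll look at why.

```bash
python3 - <<'E'
from h import *
c=grab('wrist','wrist5');W=pts(c)
for u,v in [(270,255),(290,255),(280,245),(282,235),(282,225),(280,265),(280,280)]: print(u,v,W[v,u].round(4))
crop('wrist5',200,190,360,310,5,'wc5')
c=grab('side','side5'); crop('side5',170,200,350,350,4,'sc5')
c=grab('scene','scene5'); crop('scene5',200,100,360,220,4,'cc5')
E
```

```text
270 255 [ 0.439  -0.2946  0.1004]
290 255 [ 0.4432 -0.2837  0.1014]
280 245 [ 0.4426 -0.29    0.083 ]
282 235 [ 0.4396 -0.2873  0.0753]
282 225 [ 0.4367 -0.2861  0.0649]
280 265 [ 0.4418 -0.2893  0.1119]
280 280 [ 0.4419 -0.2892  0.1277]
```

View pics/wc5.png

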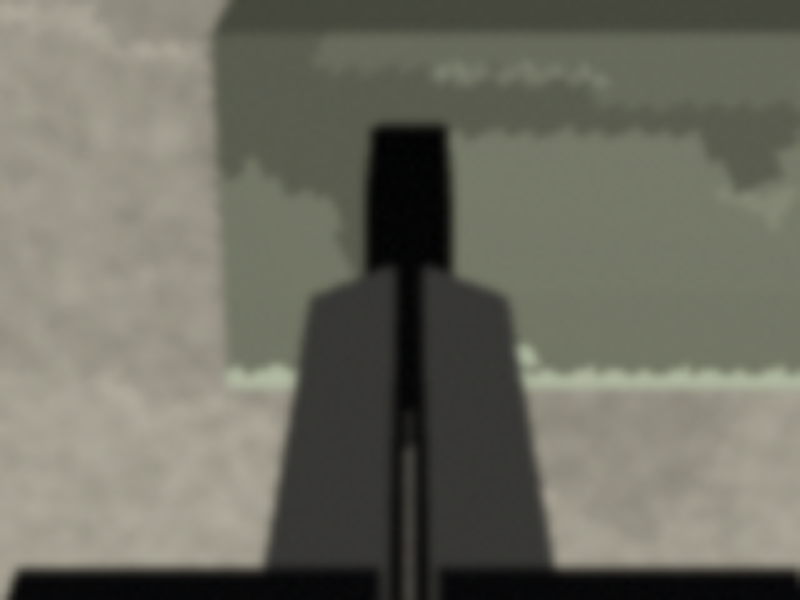

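View pics/sc5.png

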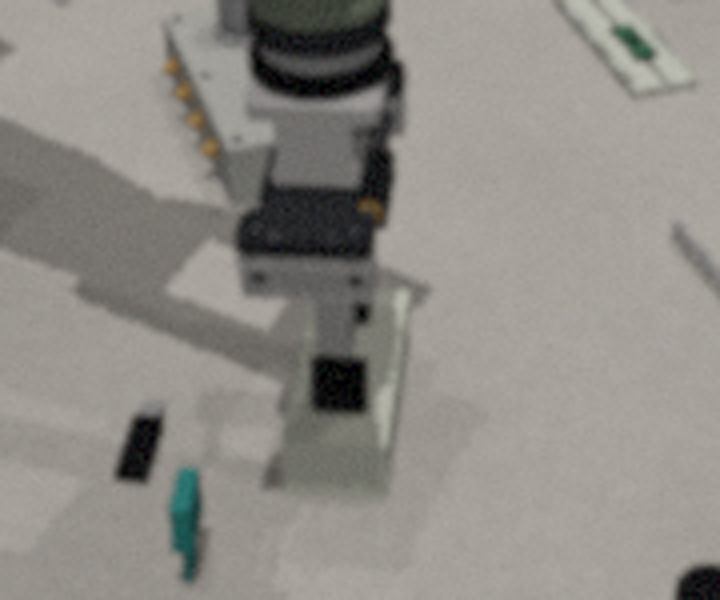

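View pics/cc5.png

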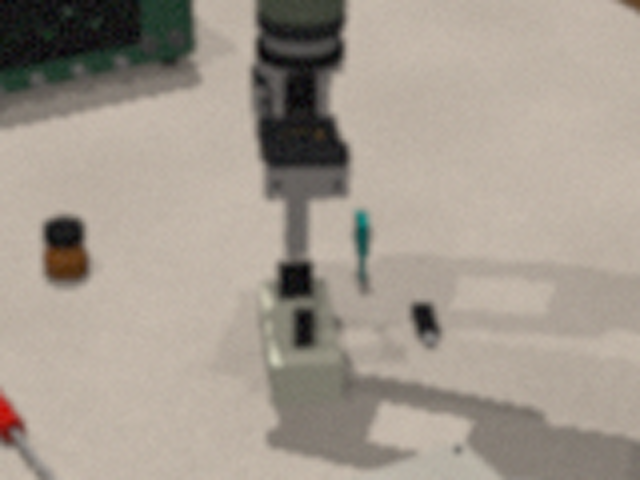

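```bash
python3 - <<'E'
from h import *
s=telemetry.read_state(); print(s['tcp_pos'],s['tool_rot'],s['joints'])
for tag,p in [('wrist0',[.5743,0,.1691]),('wrist5',s['tcp_pos'])]:
    c=load(tag);T=c['T'];q=np.linalg.inv(T)@np.r_[p,1];print(tag,q,c['fx']*q[0]/q[2]+c['cx'],c['fy']*q[1]/q[2]+c['cy'],T[:3,3])
    W=pts(c)
c=load('wrist5');W=pts(c)
for v in range(205,300,5): print(v,[W[v,u].round(3).tolist() for u in (272,281,288)])
c=load('wrist0');W=pts(c)
for v in range(235,300,8): print(v,[W[v,u].round(3).tolist() for u in (190,203,207)])
E
```

```text
[ 0.45058287 -0.29281844  0.04713894] [-3.13459961  0.01930664  2.72923479] [-7.37053999e-01  2.48243063e-01  1.76600807e+00 -5.24337337e-04
  1.10681299e+00 -1.89519512e+00]
wrist0 [-7.12126898e-05  1.89461668e-02  2.30638338e-01  1.00000000e+00] 281.24980969064586 236.35168964821918 [0.57467033 0.08464053 0.38448071]
wrist5 [-3.24809947e-05  1.85391510e-02  2.30798859e-01  1.00000000e+00] 281.3003780900272 235.80377167943405 [ 0.36984428 -0.25593461  0.26099094]
205 [[0.427, -0.29, 0.041], [0.429, -0.284, 0.042], [0.432, -0.279, 0.042]]
210 [[0.43, -0.292, 0.041], [0.433, -0.285, 0.041], [0.435, -0.28, 0.042]]
215 [[0.434, -0.293, 0.041], [0.436, -0.287, 0.044], [0.438, -0.282, 0.043]]
220 [[0.438, -0.295, 0.04], [0.436, -0.287, 0.056], [0.438, -0.282, 0.056]]
225 [[0.442, -0.297, 0.041], [0.436, -0.286, 0.067], [0.438, -0.282, 0.066]]
230 [[0.446, -0.299, 0.041], [0.436, -0.287, 0.075], [0.438, -0.282, 0.075]]
235 [[0.449, -0.3, 0.041], [0.44, -0.288, 0.075], [0.441, -0.284, 0.075]]
240 [[0.453, -0.302, 0.04], [0.443, -0.289, 0.075], [0.445, -0.285, 0.074]]
245 [[0.439, -0.294, 0.
[... 788 characters left out ...]
 0.142], [0.442, -0.285, 0.144]]
235 [[0.45, -0.064, 0.001], [0.467, -0.064, 0.001], [0.473, -0.064, 0.0]]
243 [[0.448, -0.077, -0.001], [0.466, -0.076, 0.0], [0.472, -0.076, 0.0]]
251 [[0.519, 0.01, 0.218], [0.526, 0.008, 0.214], [0.527, 0.006, 0.209]]
259 [[0.522, 0.009, 0.228], [0.528, 0.006, 0.22], [0.527, 0.001, 0.211]]
267 [[0.526, 0.01, 0.239], [0.527, 0.001, 0.221], [0.528, -0.003, 0.213]]
275 [[0.527, 0.008, 0.245], [0.527, -0.004, 0.223], [0.468, -0.126, -0.0]]
283 [[0.528, 0.005, 0.247], [0.462, -0.138, 0.0], [0.468, -0.138, 0.001]]
291 [[0.527, 0.001, 0.248], [0.461, -0.151, 0.001], [0.466, -0.152, -0.001]]
299 [[0.527, -0.004, 0.248], [0.46, -0.164, 0.001], [0.465, -0.164, 0.0]]
```

The depth readings show the visible fingertips about 32 mm above the reported TCP. Bench and rack heights in the same picture are right, so the fingers closed just above the handle. I'll go by the camera: open to about 40 mm, go down in steps and re-check.

```bash
python3 -m crank '[[[0,0,0.003],0],[[0,0,0],0],[[0,0,0],0],[[0,0,0],0],[[0,0,0],0]]' -0.15; python3 -m crank '[[[0,0,-0.006],0],[[0,0,-0.006],0],[[0,0,-0.004],0],[[0,0,0],0]]';python3 - <<'E'
from h import *
c=grab('wrist','wrist6');W=pts(c);s=telemetry.read_state(); print(s['tcp_pos'],s['tool_rot'])
for v in range(230,260,3): print(v,[W[v,u].round(3).tolist() for u in (240,255,281,305,315)])
E
```

```text
time: 5.8
tcp_pos: [0.4506, -0.2929, 0.0504]
tool_rot: [-3.135, 0.019, 2.729]
wrist_force: [0.1, -0.1, -0.5]
finger_gap: 0.42
time: 6.3
tcp_pos: [0.4501, -0.2924, 0.0327]
tool_rot: [-3.135, 0.018, 2.729]
wrist_force: [-0.4, 0.8, -0.1]
finger_gap: 0.423
[ 0.4502829  -0.29255562  0.0328666 ] [-3.13484206  0.01855274  2.72921241]
230 [[0.443, -0.329, 0.001], [0.435, -0.307, 0.041], [0.436, -0.286, 0.06], [0.45, -0.273, 0.04], [0.453, -0.267, 0.04]]
233 [[0.445, -0.33, 0.001], [0.437, -0.308, 0.042], [0.436, -0.286, 0.065], [0.452, -0.274, 0.04], [0.455, -0.267, 0.041]]
236 [[0.447, -0.331, 0.002], [0.439, -0.309, 0.041], [0.436, -0.286, 0.07], [0.454, -0.275, 0.041], [0.457, -0.268, 0.04]]
239 [[0.45, -0.333, 0.001], [0.441, -0.31, 0.041], [0.437, -0.286, 0.074], [0.456, -0.276, 0.042], [0.459, -0.269, 0.042]]
242 [[0.453, -0.334, 0.001], [0.444, -0.311, 0.041], [0.438, -0.287, 0.075], [0.459, -0.277, 0.04], [0.462, -0.27, 0.04]]
245 [[0.431, -0.312, 0.072], [0.446, -0.312, 0.041], [0.44, -0.288, 0.074], [0.461, -0.278, 0.041], [0.451, -0.269, 0.07]]
248 [[0.431, -0.312, 0.077], [0.448, -0.313, 0.041], [0.442, -0.289, 0.074], [0.463, -0.279, 0.041], [0.451, -0.269, 0.073]]
251 [[0.431, -0.311, 0.081], [0.45, -0.314, 0.041], [0.443, -0.289, 0.075], [0.466, -0.28, 0.04], [0.451, -0.27, 0.078]]
254 [[0.431, -0.31, 0.085], [0.453, -0.315, 0.041], [0.445, -0.29, 0.075], [0.468, -0.281, 0.041], [0.45, -0.27, 0.083]]
257 [[0.431, -0.309, 0.091], [0.455, -0.316, 0.042], [0.448, -0.291, 0.075], [0.47, -0.282, 0.041], [0.451, -0.271, 0.084]]
```

View pics/wrist6.png

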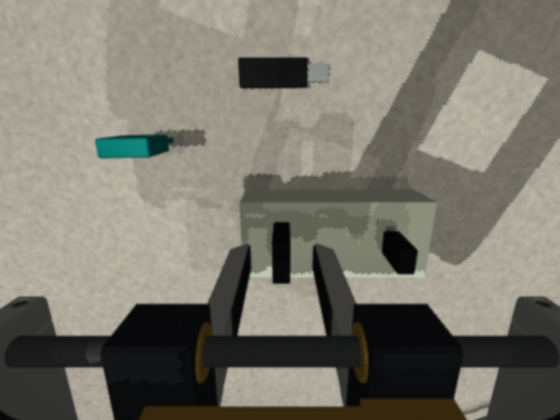

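The fingers straddle the handle at (282,252), with their tips at about z 0.068 and the TCP reading 0.033. I go down about 21 mm more, watching the force.

```bash
python3 -m crank '[[[0,0,-0.007],0],[[0,0,-0.006],0],[[0,0,-0.004],0],[[0,0,-0.002],0]]';python3 - <<'E'
from h import *
c=grab('wrist','wrist7');W=pts(c);s=telemetry.read_state(); print(s['tcp_pos'],s['tool_rot'],s['wrist_force'])
for v in range(236,260,3): print(v,[W[v,u].round(3).tolist() for u in (240,247,281,315)])
E
```

```text
time: 6.85
tcp_pos: [0.4505, -0.2927, 0.0128]
tool_rot: [-3.135, 0.019, 2.729]
wrist_force: [0.1, 0.8, 0.3]
finger_gap: 0.426
[ 0.45033277 -0.29261543  0.01260278] [-3.13477551  0.01874561  2.72921498] [-0.78066474 -0.03012282  0.70215766]
236 [[0.429, -0.313, 0.04], [0.431, -0.309, 0.04], [0.437, -0.287, 0.05], [0.449, -0.267, 0.04]]
239 [[0.431, -0.314, 0.04], [0.433, -0.31, 0.041], [0.436, -0.286, 0.056], [0.451, -0.268, 0.042]]
242 [[0.433, -0.315, 0.041], [0.435, -0.311, 0.041], [0.436, -0.286, 0.061], [0.453, -0.269, 0.04]]
245 [[0.431, -0.312, 0.053], [0.432, -0.308, 0.053], [0.436, -0.286, 0.064], [0.451, -0.269, 0.049]]
248 [[0.431, -0.312, 0.058], [0.433, -0.308, 0.055], [0.436, -0.286, 0.069], [0.451, -0.27, 0.055]]
251 [[0.431, -0.311, 0.062], [0.434, -0.308, 0.059], [0.437, -0.286, 0.072], [0.451, -0.27, 0.058]]
254 [[0.432, -0.311, 0.065], [0.434, -0.308, 0.063], [0.437, -0.287, 0.074], [0.451, -0.27, 0.062]]
257 [[0.431, -0.31, 0.07], [0.434, -0.307, 0.067], [0.439, -0.287, 0.075], [0.452, -0.271, 0.064]]
```

```bash
python3 -m crank '[[[0,0,0],0],[[0,0,0],0],[[0,0,0],0],[[0,0,0],0],[[0,0,0],0]]' -1; python3 - <<'E'
from h import *
c=grab('wrist','wrist8')
E
```

```text
time: 7.52
tcp_pos: [0.4506, -0.2929, 0.013]
tool_rot: [-3.135, 0.02, 2.729]
wrist_force: [-1.5, 0.3, -0.7]
finger_gap: 0.123
```

View pics/wrist8.png

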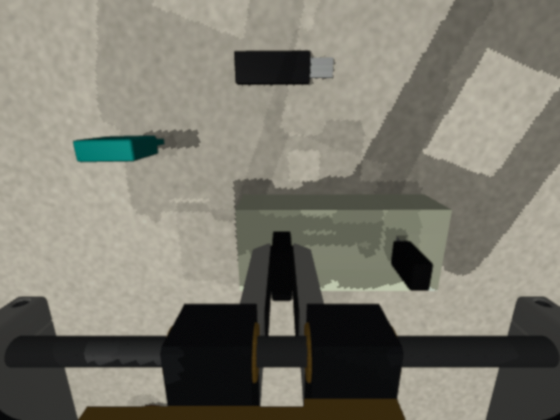

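Gripped: gap 0.123 is about 11.6 mm against the 12 mm handle. Now I lift straight up.

```bash
python3 -m crank '[[[0,0,0.015],0],[[0,0,0.02],0],[[0,0,0.025],0],[[0,0,0.025],0],[[0,0,0.015],0]]'; python3 -m crank '[[[0.002,0.03,0.015],0.04],[[0.006,0.04,0.01],0.06],[[0.008,0.05,0],0.08],[[0.008,0.05,0],0.08],[[0.008,0.04,0],0.08]]';  python3 - <<'E'
from h import *
c=grab('wrist','wrist9');s=telemetry.read_state(); print(s['tcp_pos'],s['tool_rot'],s['finger_gap'])
E
```

```text
time: 8.2
tcp_pos: [0.45, -0.2923, 0.1185]
tool_rot: [-3.135, 0.019, 2.729]
wrist_force: [0.5, -0.3, -1.5]
finger_gap: 0.122
time: 8.82
tcp_pos: [0.4832, -0.0805, 0.1493]
tool_rot: [-3.132, 0.026, 3.073]
wrist_force: [-0.1, -0.1, -0.6]
finger_gap: 0.124
[ 0.48361268 -0.07597778  0.14925723] [-3.13662184  0.02571123  3.07792729] 0.12264862518273652
```

View pics/wrist9.png

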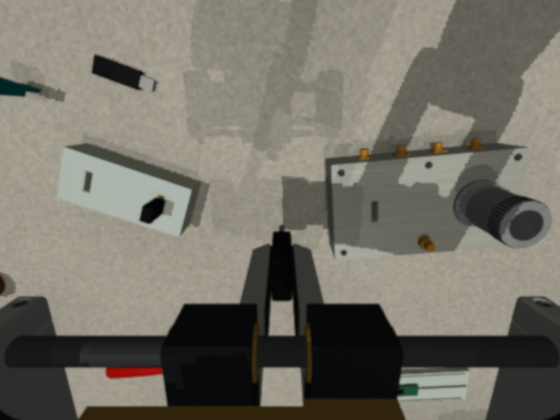

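The gauge is held. The fixture is in view with the slot at (375,211), the collar at (520,220) and the adapter at (427,243). I'll re-measure the slot in this view.

```bash
cat >> h.py <<'E'
def slot(w,box,th=75):
    g=cv2.cvtColor(w['img'],cv2.COLOR_RGB2GRAY);x0,y0,x1,y1=box
    m=np.zeros_like(g);m[y0:y1,x0:x1]=g[y0:y1,x0:x1]<th
    n,l,s,ce=cv2.connectedComponentsWithStats(m)
    for i in range(1,n):
        if s[i,4]>30:
            v,u=np.nonzero(l==i);pp=np.array([ray(w,a,b,.05)[:2]*1000 for a,b in zip(u,v)],np.float32);print('slot',s[i],pp.mean(0),cv2.minAreaRect(pp))
def fix(W,lo=.046,hi=.056):
    k=(W[...,2]>lo)&(W[...,2]<hi)&(W[...,0]>.4)&(W[...,0]<.6)&(W[...,1]>-.06)&(W[...,1]<.25)
    n,l,s,ce=cv2.connectedComponentsWithStats(k.astype(np.uint8));i=1+np.argmax(s[1:,4])
    Q=W[l==i];print('fix',s[i],cv2.minAreaRect((Q[:,:2]*1000).astype(np.float32)),np.median(Q[:,2]))
    k=(W[...,2]>.115)&(W[...,2]<.122)&(W[...,0]>.4)&(W[...,0]<.6)&(W[...,1]>.09)&(W[...,1]<.2)
    Q=W[k];print('collar',len(Q),cv2.minEnclosingCircle((Q[:,:2]*1000).astype(np.float32)))
E
python3 - <<'E'
from h import *
w=load('wrist9');W=pts(w);slot(w,(360,190,390,232));fix(W);crop('wrist9',330,140,560,270,3,'c9')
E
```

```text
slot [371 201   7  21 134] [502.0726   18.71128] ((502.6212158203125, 18.550262451171875), (23.268020629882812, 6.522342681884766), 1.7161020040512085)
fix [  331   147   198   113 15767] ((501.1559753417969, 74.01016235351562), (110.63692474365234, 200.97003173828125), 1.3298925161361694) 0.05096043441561726
collar 2057 ((499.9302062988281, 127.8908920288086), 23.072134017944336)
```

View pics/c9.png

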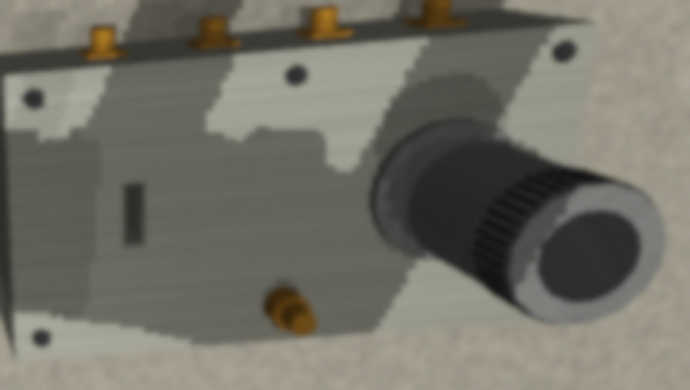

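The slot is at (502.4,18.7), and the fixture centre plus yaw 1.33° predict (502.5,19.0), so they agree. The port is at about (499.9,129). I'll check how high the gripper body sits, then move over the slot.

```bash
python3 - <<'E'
from h import *
w=load('wrist9');W=pts(w)
k=(W[...,2]>.16); k[:295]=0
print('lowest black body z', np.percentile(W[305:400,165:240][...,2],[1,5,50]), W[340,60],W[340,500],W[310,220])
E
python3 -m crank '[[[0.006,0.03,-0.01],0.03],[[0.006,0.03,-0.015],0.03],[[0.005,0.02,-0.015],0.02],[[0.002,0.01,-0.01],0.005],[[0,0,0],0]]';  python3 - <<'E'
from h import *
c=grab('wrist','wrist10');s=telemetry.read_state(); print(s['tcp_pos'],s['tool_rot'],s['finger_gap'])
W=pts(c);fix(W)
E
```

```text
lowest black body z [0.00038169 0.28855752 0.30551633] [ 0.44786571 -0.13702856  0.29649105] [ 0.45485586 -0.01896484  0.29683725] [ 0.44504497 -0.09396008  0.2909379 ]
time: 9.5
tcp_pos: [0.503, 0.0174, 0.1]
tool_rot: [-3.135, 0.027, -3.115]
wrist_force: [-0.2, -0.1, -1.1]
finger_gap: 0.122
[0.503515   0.01689776 0.10052561] [-3.13489161  0.02834858 -3.11595906] 0.128326411920939
fix [  232   153   232   116 19322] ((501.1919250488281, 73.80087280273438), (110.80722045898438, 200.60427856445312), 1.2808984518051147) 0.050895625396714855
collar 2913 ((499.6291809082031, 128.48135375976562), 22.784536361694336)
```

View pics/wrist10.png

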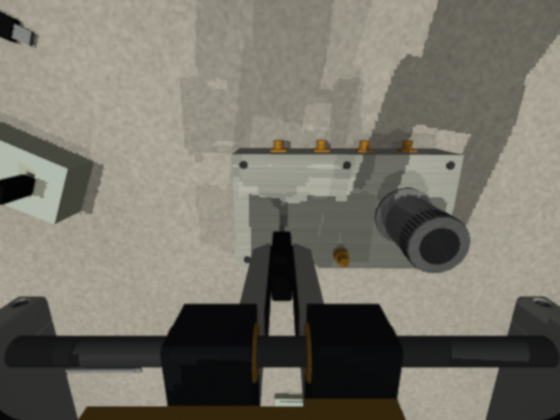

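```bash
python3 -m crank '[[[-0.0013,0.0018,-0.01],-0.005],[[0,0,-0.008],0],[[0,0,0],0]]';  python3 - <<'E'
from h import *
c=grab('wrist','wrist11');s=telemetry.read_state(); print(s['tcp_pos'],s['tool_rot'],s['finger_gap'])
c=grab('side','side11');crop('side11',190,150,290,250,6,'s11')
c=grab('scene','scene11');crop('scene11',260,170,380,280,5,'k11')
crop('wrist11',220,150,400,310,4,'w11')
s=telemetry.read_state(); print(s['tcp_pos'],s['tool_rot'])
E
```

```text
time: 9.93
tcp_pos: [0.5028, 0.0168, 0.0824]
tool_rot: [-3.134, 0.03, -3.124]
wrist_force: [0.2, 0.6, -0.9]
finger_gap: 0.127
[0.50306823 0.01678741 0.0827907 ] [-3.13391272  0.03072728 -3.12417259] 0.12427632805331729
[0.5036216  0.01694361 0.08335721] [-3.13385217  0.03181359 -3.12383862]
```

View pics/s11.png

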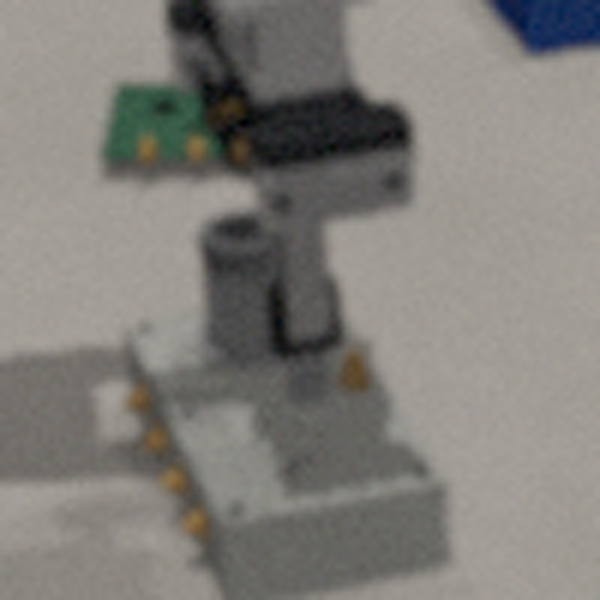

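View pics/k11.png

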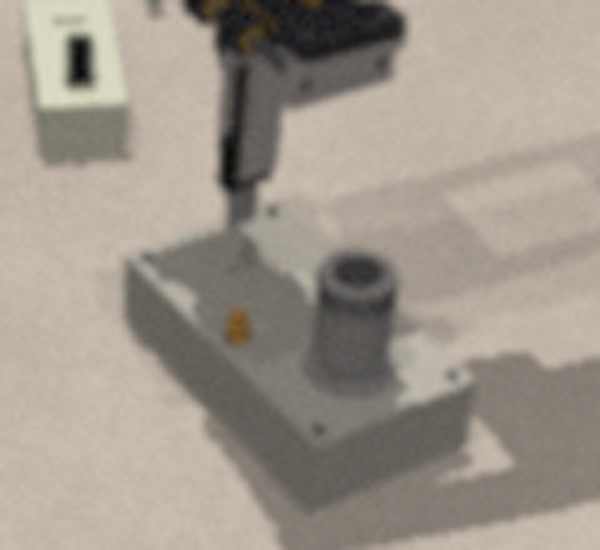

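View pics/w11.png

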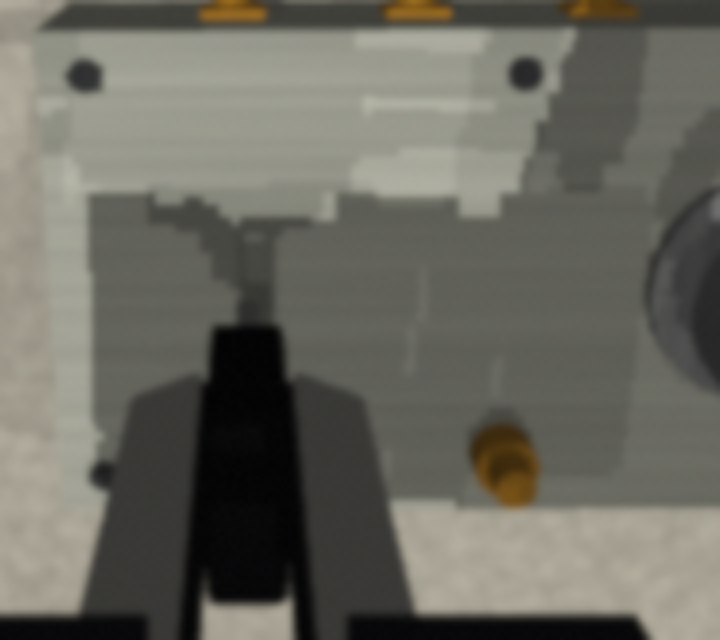

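The gauge hangs upright above the slot with the blade clear. TCP is at (503.6,16.9) and should be about (502.4,18.5), so I fine-shift.

```bash
python3 -m crank '[[[-0.0015,0.002,-0.006],0],[[-0.0005,0.0005,-0.004],0],[[0,0,0],0]]';  python3 - <<'E'
from h import *
for i in range(3):
    c=grab('wrist','wrist12');s=telemetry.read_state(); print(s['tcp_pos'],s['tool_rot'],s['finger_gap'])
E
```

```text
time: 10.45
tcp_pos: [0.5018, 0.0196, 0.073]
tool_rot: [-3.134, 0.033, -3.124]
wrist_force: [0.4, 1.0, -0.7]
finger_gap: 0.131
[0.50191164 0.01954979 0.07322279] [-3.13370502  0.03284957 -3.12387944] 0.12448258090357944
[0.50211312 0.0194668  0.07341756] [-3.13366665  0.03322686 -3.12398371] 0.1297657113971327
[0.50230472 0.01944262 0.07358076] [-3.13361459  0.03359645 -3.1240118 ] 0.12597486436453972
```

```bash
python3 -m crank '[[[0,-0.0008,-0.006],0],[[0,0,-0.005],0],[[0,0,-0.004],0],[[0,0,0],0]]';  python3 - <<'E'
from h import *
for i in range(2):
    c=grab('wrist','wrist13');s=telemetry.read_state(); print(s['tcp_pos'],s['tool_rot'],s['wrist_force'])
slot(c,(250,190,300,236),60);crop('wrist13',220,150,400,310,4,'w13')
c=grab('side','side13');crop('side13',190,150,290,250,6,'s13')
E
```

```text
time: 11.1
tcp_pos: [0.5023, 0.0185, 0.0575]
tool_rot: [-3.134, 0.034, -3.124]
wrist_force: [0.9, -0.4, 0.2]
finger_gap: 0.122
[0.50243869 0.01851247 0.05768189] [-3.13351413  0.03385892 -3.12399331] [-0.76123453  0.65824019 -0.92771563]
[0.50269015 0.0184646  0.05793713] [-3.13342343  0.03439866 -3.12402368] [ 0.37786683 -0.47608868 -0.05113173]
slot [272 225  19  11 132] [502.08304   17.981474] ((500.8890075683594, 18.070873260498047), (8.516861915588379, 14.292597770690918), 1.1312391757965088)
```

View pics/w13.png

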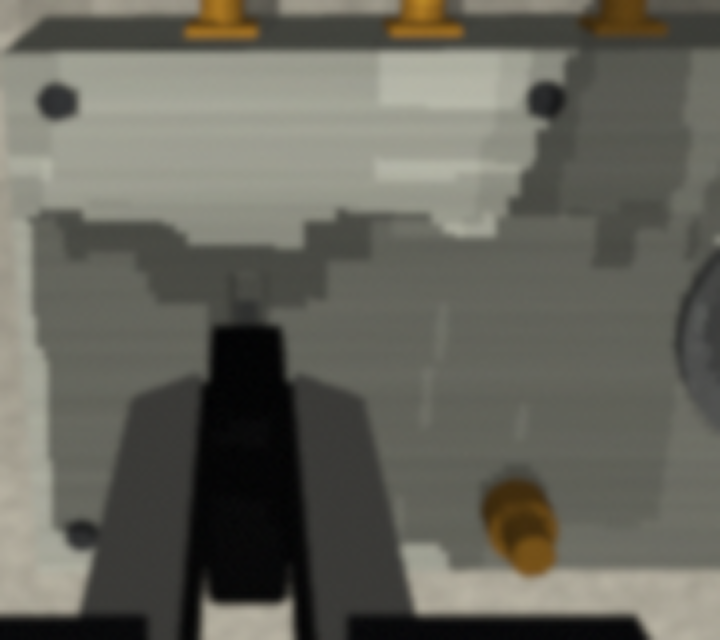

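View pics/s13.png

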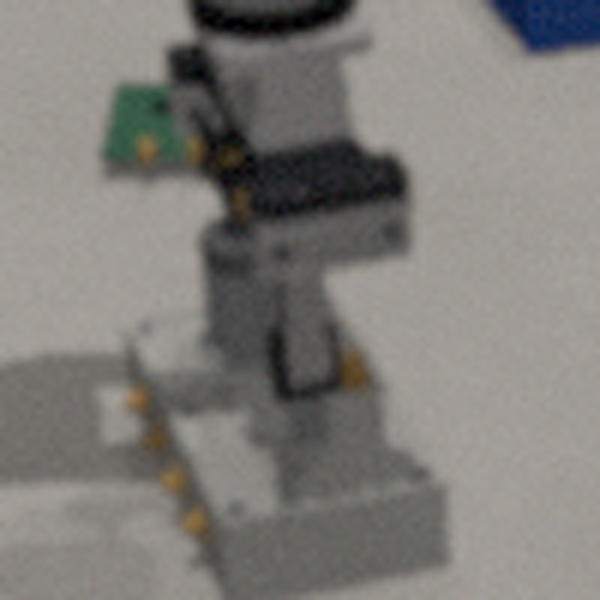

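The blade tip is about 5 mm above the slot, with its dark mouth at crop (247,310) directly in line. I go down gently and check the force.

```bash
python3 -m crank '[[[0,0,-0.005],0],[[0,0,-0.004],0],[[0,0,-0.003],0]]'; python3 -m crank '[[[0,0,-0.003],0],[[0,0,-0.002],0]]'
```

```text
time: 11.62
tcp_pos: [0.5034, 0.0184, 0.0459]
tool_rot: [-3.133, 0.036, -3.124]
wrist_force: [0.1, 0.1, 0.1]
finger_gap: 0.124
time: 11.88
tcp_pos: [0.5031, 0.0185, 0.0403]
tool_rot: [-3.133, 0.035, -3.124]
wrist_force: [0.0, -0.9, -0.1]
finger_gap: 0.122
```

No contact force with the tip at about 0.037, so the blade is in the slot.

```bash
python3 -m crank '[[[-0.0006,0,-0.005],0],[[0,0,-0.004],0],[[0,0,-0.003],0]]'; python3 -m crank '[[[0,0,-0.003],0],[[0,0,-0.001],0]]'
```

```text
time: 12.25
tcp_pos: [0.5026, 0.0184, 0.0275]
tool_rot: [-3.133, 0.036, -3.124]
wrist_force: [-0.2, -0.5, -1.2]
finger_gap: 0.13
time: 12.5
tcp_pos: [0.5024, 0.0185, 0.0231]
tool_rot: [-3.133, 0.035, -3.124]
wrist_force: [-2.2, 0.3, 4.4]
finger_gap: 0.128
```

Contact of 4.4 N comes at the predicted height, TCP 0.023, so the shoulder is seated. I release and back off.

```bash
python3 -m crank '[[[0,0,0],0],[[0,0,0],0],[[0,0,0],0]]' -0.15; python3 -m crank '[[[0,0,0.02],0],[[0,0,0.03],0],[[0,0,0.04],0],[[0,0,0.04],0]]' 0.3;  python3 - <<'E'
from h import *
c=grab('wrist','wrist14');s=telemetry.read_state(); print(s['tcp_pos'],s['tool_rot'],s['wrist_force'],s['finger_gap'])
crop('wrist14',200,140,420,300,3,'w14');W=pts(c)
k=(W[...,2]>.078)&(W[...,2]<.09)&(c['img'].max(-1)<60)
n,l,st,ce=cv2.connectedComponentsWithStats(k.astype(np.uint8))
for i in range(1,n):
    if st[i,4]<60: continue
    Q=W[l==i]; print(st[i],cv2.minAreaRect((Q[:,:2]*1000).astype(np.float32)),np.median(Q[:,2]))
fix(W)
E
```

```text
time: 12.88
tcp_pos: [0.503, 0.0184, 0.0235]
tool_rot: [-3.133, 0.036, -3.124]
wrist_force: [-0.5, -0.2, -0.2]
finger_gap: 0.404
time: 13.38
tcp_pos: [0.4986, 0.0189, 0.1529]
tool_rot: [-3.135, 0.027, -3.124]
wrist_force: [1.2, 0.5, -0.3]
finger_gap: 0.651
[0.50301302 0.01842217 0.15929442] [-3.1329466   0.03771147 -3.12384852] [ 1.02934531 -0.3362304   2.53339356] 0.6524073835787275
[370 189  34  36 201] ((491.9017639160156, 117.05017852783203), (16.086936950683594, 41.32062530517578), 56.24784851074219) 0.08407915381604475
[276 195  12  32 380] ((501.52508544921875, 18.566650390625), (31.608976364135742, 11.008504867553711), 1.085784912109375) 0.08480417862770215
fix [  239   150   193    99 14708] ((501.430419921875, 73.91275024414062), (111.11859893798828, 200.70069885253906), 1.3177220821380615) 0.050894537124967776
collar 1917 ((499.5924377441406, 128.49937438964844), 22.743366241455078)
```

View pics/w14.png

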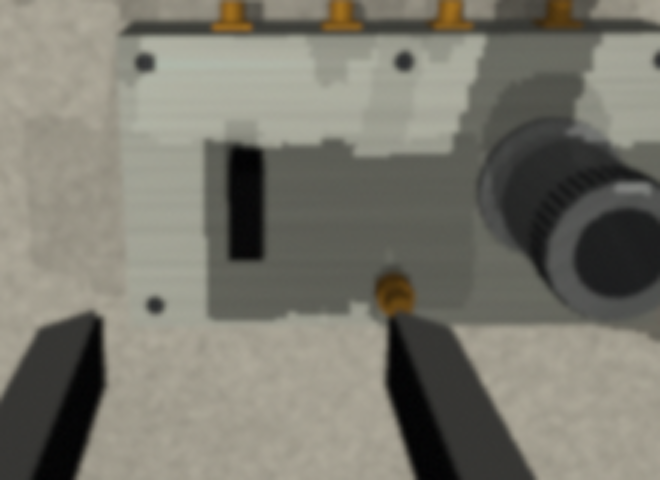

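The gauge is seated: handle centre (501.5,18.6), top 34 mm above the lid. Next is the collar at the port, about (500,129). The tool pitch has crept to 0.038. I'll see whether a fast upward row followed by a hold undoes some of it while I move over.

```bash
python3 -m crank '[[[0,0.05,0.02],0],[[-0.001,0.045,0.05],0],[[0,0,0],0]]' 0.6;  python3 - <<'E'
from h import *
c=grab('wrist','wrist15')
for i in range(2):
    c=grab('wrist','wrist15');s=telemetry.read_state(); print(s['tcp_pos'],s['tool_rot'],s['joints'].round(3),s['finger_gap'])
E
```

```text
time: 13.8
tcp_pos: [0.5038, 0.1123, 0.2308]
tool_rot: [-3.133, 0.044, -3.127]
wrist_force: [0.3, 0.4, 0.2]
finger_gap: 0.797
[0.50071206 0.1101155  0.22592302] [-3.13182515  0.0347997  -3.12948366] [ 0.056  0.006  1.646 -0.011  1.455 -1.526] 0.799419181619491
[0.50000083 0.10953152 0.22474461] [-3.13169919  0.03248335 -3.13055429] [ 0.055  0.007  1.648 -0.011  1.454 -1.526] 0.8000238286449908
```

```bash
python3 -m crank '[[[0.001,0.01,-0.035],0.005],[[0.001,0.009,-0.035],0],[[0,0,-0.03],0],[[0,0,-0.015],0],[[0,0,0],0]]';  python3 - <<'E'
from h import *
c=grab('wrist','wrist16')
c=grab('wrist','wrist16');s=telemetry.read_state(); print(s['tcp_pos'],s['tool_rot'],s['joints'].round(3),s['finger_gap'])
W=pts(c);k=(W[...,2]>.113)&(W[...,2]<.123);k[245:]=0
Q=W[k];print(len(Q),cv2.minEnclosingCircle((Q[:,:2]*1000).astype(np.float32)),Q.mean(0))
E
```

```text
time: 14.58
tcp_pos: [0.4967, 0.1232, 0.0991]
tool_rot: [-3.129, 0.02, -3.133]
wrist_force: [0.2, 0.2, -0.1]
finger_gap: 0.8
[0.4984172  0.12356355 0.10115634] [-3.12979234  0.02393718 -3.13303737] [ 0.084  0.13   1.781 -0.015  1.207 -1.49 ] 0.797717632348369
1312 ((495.808349609375, 128.5784454345703), 21.979230880737305) [0.48743999 0.12840479 0.11845028]
```

View pics/wrist16.png

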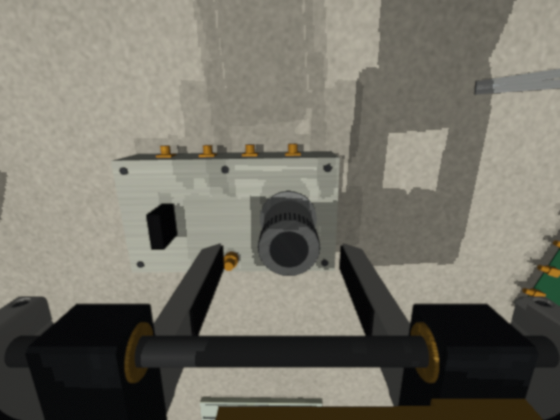

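The collar head is at (289,243), a little to the +y side of the jaw centre. I re-fit the full circle, shift and go down.

```bash
python3 - <<'E'
from h import *
c=load('wrist16');W=pts(c);k=(W[...,2]>.113)&(W[...,2]<.123)&(abs(W[...,0]-.5)<.03)&(abs(W[...,1]-.129)<.03)
Q=W[k];print(len(Q),cv2.minEnclosingCircle((Q[:,:2]*1000).astype(np.float32)),Q.mean(0))
E
python3 -m crank '[[[0.002,0.005,-0.008],0],[[0.001,0,-0.01],0],[[0,0,-0.008],0],[[0,0,0],0]]';  python3 - <<'E'
from h import *
c=grab('wrist','wrist17');s=telemetry.read_state(); print(s['tcp_pos'],s['tool_rot'],s['wrist_force'])
E
```

```text
2854 ((499.56915283203125, 128.75408935546875), 22.665254592895508) [0.4977031  0.12855497 0.11873663]
time: 15.18
tcp_pos: [0.5044, 0.1291, 0.0764]
tool_rot: [-3.13, 0.03, -3.133]
wrist_force: [0.4, 0.0, -0.3]
finger_gap: 0.803
[0.50475674 0.12915548 0.07685446] [-3.13040467  0.03088129 -3.13304917] [-0.12681095 -0.58948711 -0.05866869]
```

```bash
python3 -m crank '[[[-0.003,-0.0003,-0.007],0],[[0,0,-0.007],0],[[0,0,-0.004],0],[[0,0,0],0]]';  python3 - <<'E'
from h import *
c=grab('wrist','wrist18');s=telemetry.read_state(); print(s['tcp_pos'],s['tool_rot'],s['wrist_force'])
E
```

```text
time: 15.72
tcp_pos: [0.5016, 0.1288, 0.0578]
tool_rot: [-3.13, 0.031, -3.133]
wrist_force: [0.5, -0.3, 0.9]
finger_gap: 0.797
[0.50175441 0.12886643 0.0580635 ] [-3.13044749  0.0316699  -3.13299781] [ 0.19163495 -0.30528333 -0.2910509 ]
```

View pics/wrist18.png

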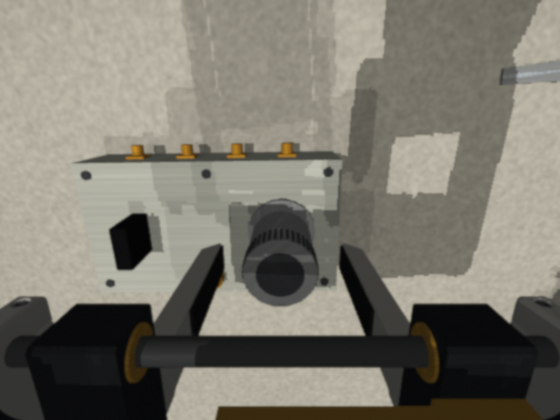

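The collar is centred at (280,262) between the fingers. I close.

```bash
python3 -m crank '[[[0,0,0],0],[[0,0,0],0],[[0,0,0],0],[[0,0,0],0],[[0,0,0],0]]' -1;python3 -m crank '[[[0,0,0],0],[[0,0,0],0]]' -1
```

```text
time: 16.4
tcp_pos: [0.5025, 0.1289, 0.0588]
tool_rot: [-3.131, 0.033, -3.133]
wrist_force: [-0.0, -0.3, 0.5]
finger_gap: 0.461
time: 16.65
tcp_pos: [0.5025, 0.1289, 0.0588]
tool_rot: [-3.131, 0.033, -3.133]
wrist_force: [0.0, -0.9, -0.9]
finger_gap: 0.46
```

Gap 0.46 is about 43 mm, so the collar is gripped. Now I turn it with a light downward bias.

```bash
python3 -m crank '[[[0,-0.0002,-0.001],-0.12],[[0,-0.0002,-0.001],-0.12],[[0,-0.0002,-0.001],-0.12]]'
```

```text
time: 17.02
tcp_pos: [0.5035, 0.1278, 0.058]
tool_rot: [-3.13, 0.036, 2.78]
wrist_force: [0.0, -2.1, 0.5]
finger_gap: 0.46
```

```bash
python3 -m crank '[[[-0.001,0,-0.002],-0.1],[[-0.0003,-0.0001,-0.002],-0.1]]';python3 -m crank '[[[-0.0003,-0.0001,-0.002],-0.1],[[-0.0003,-0.0001,-0.002],-0.1]]'; python3 - <<'E'
from h import *
c=grab('side','side20');crop('side20',190,150,290,250,6,'s20');c=grab('wrist','wrist20')
E
```

```text
time: 17.27
tcp_pos: [0.5017, 0.1274, 0.0537]
tool_rot: [-3.129, 0.035, 2.573]
wrist_force: [0.1, -0.3, -1.2]
finger_gap: 0.459
time: 17.52
tcp_pos: [0.5018, 0.1268, 0.051]
tool_rot: [-3.129, 0.037, 2.368]
wrist_force: [-4.2, -0.9, 14.1]
finger_gap: 0.465
```

View pics/s20.png

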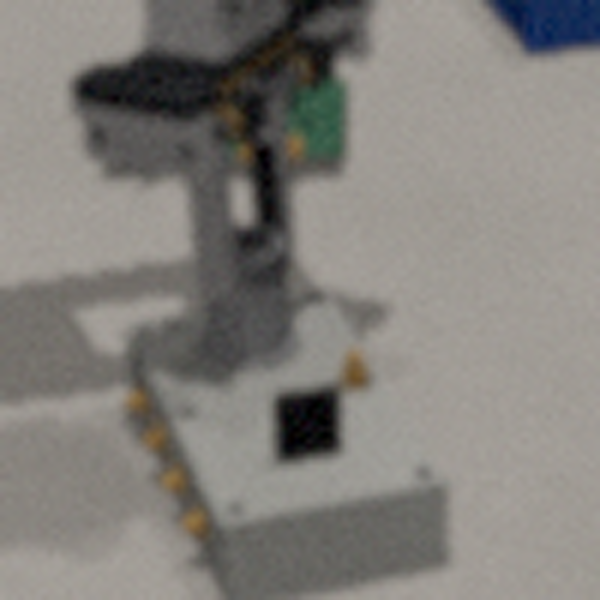

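View pics/wrist20.png

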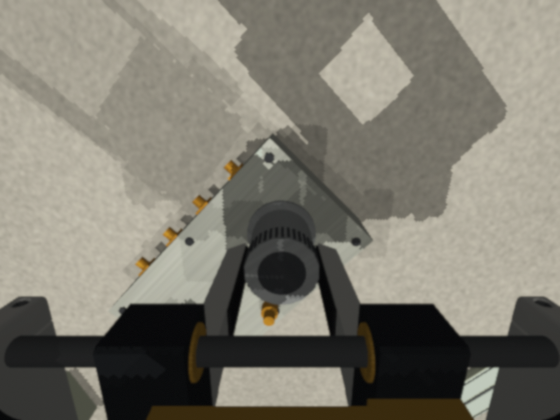

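Down 7.8 mm with 14 N upward: either the collar dropped or the fingers slipped. I check the collar's top height.

```bash
python3 - <<'E'
from h import *
for t in ('wrist18','wrist20'):
    c=load(t);W=pts(c);k=(abs(W[...,0]-.5)<.016)&(abs(W[...,1]-.129)<.016)&(W[...,2]>.09)&(W[...,2]<.14)
    Q=W[k];print(t,len(Q),np.percentile(Q[:,2],[25,50,75,90]))
    k=(W[...,2]>.1)&(W[...,2]<.123)&(abs(W[...,0]-.5)<.02)&(abs(W[...,1]-.129)<.02); print(W[270:280,281,2].round(4))
s=telemetry.read_state();print(s['tcp_pos'],s['wrist_force'],s['tool_rot'],s['joints'].round(2))
E
```

```text
wrist18 2742 [0.11865718 0.1190956  0.11952373 0.11992755]
[0.1195 0.1196 0.1192 0.119  0.1199 0.1203 0.1195 0.1196 0.1191 0.1201]
wrist20 2787 [0.11093875 0.11140439 0.11189121 0.11227619]
[0.112  0.1114 0.1117 0.1114 0.1118 0.1119 0.1122 0.1124 0.1114 0.1114]
[0.50179936 0.12678708 0.05108942] [-2.15040417 -1.75565685  7.7106309 ] [-3.1285422   0.03690476  2.37035627] [ 0.11  0.21  1.8  -0.04  1.11 -0.67]
```

The collar top fell 7.7 mm along with the fingers, from 0.1191 to 0.1114. So the keyways are over the pins and there was no slip. Now I push it home without turning.

```bash
python3 -m crank '[[[-0.0003,0.0006,-0.003],0],[[0,0,-0.002],0]]'; python3 -m crank '[[[0,0,-0.002],0],[[0,0,-0.002],0]]';python3 - <<'E'
from h import *
c=grab('wrist','wrist21');W=pts(c);k=(abs(W[...,0]-.5)<.016)&(abs(W[...,1]-.129)<.016)&(W[...,2]>.09)&(W[...,2]<.14)
Q=W[k];print(np.percentile(Q[:,2],[25,50,75]));s=telemetry.read_state();print(s['tcp_pos'],s['wrist_force'],s['wrist_torque'],s['tool_rot'])
E
```

```text
time: 17.88
tcp_pos: [0.5021, 0.1265, 0.0509]
tool_rot: [-3.126, 0.039, 2.374]
wrist_force: [-4.7, -0.8, 9.5]
finger_gap: 0.464
time: 18.12
tcp_pos: [0.5021, 0.1265, 0.0508]
tool_rot: [-3.125, 0.04, 2.377]
wrist_force: [-5.3, -0.6, 10.7]
finger_gap: 0.462
[0.110743   0.11118869 0.11163861]
[0.50210463 0.12647108 0.05081723] [-4.79140186 -0.64741459 12.15921413] [-0.17583505  0.92728685  0.32462275] [-3.12496789  0.03963633  2.37711501]
```

It is slightly jammed. The reactions (-5 N in x, +0.3 N·m about z) say I am too far in +x and over-turned, so I relieve both while pushing.

```bash
python3 -m crank '[[[-0.0015,0.0005,-0.002],0.04],[[-0.001,0.0003,-0.004],0.02]]'; python3 -m crank '[[[0,0,-0.004],0],[[0,0,-0.003],0]]';python3 - <<'E'
from h import *
c=grab('wrist','wrist22');W=pts(c);k=(abs(W[...,0]-.5)<.016)&(abs(W[...,1]-.129)<.016)&(W[...,2]>.09)&(W[...,2]<.14)
Q=W[k];print(np.percentile(Q[:,2],[25,50,75]));s=telemetry.read_state();print(s['tcp_pos'],s['wrist_force'],s['wrist_torque'],s['tool_rot'])
E
```

```text
time: 18.42
tcp_pos: [0.5023, 0.1267, 0.0483]
tool_rot: [-3.127, 0.045, 2.44]
wrist_force: [-1.7, -1.0, 5.6]
finger_gap: 0.461
time: 18.68
tcp_pos: [0.5026, 0.1265, 0.0471]
tool_rot: [-3.126, 0.045, 2.441]
wrist_force: [-9.6, -1.1, 20.6]
finger_gap: 0.46
[0.10698532 0.10743605 0.10789598]
[0.50256894 0.1265046  0.04706721] [-8.37955829 -0.53267394 18.42045755] [-0.16017623  1.49977073 -0.01140008] [-3.12578776  0.04497974  2.44071489]
```

The top is at 0.1074, 11.7 mm below the start, so the collar is on the seat. I ease the side load while keeping the push, then check the tilt and that everything else is still in place.

```bash
python3 -m crank '[[[-0.001,0.0003,-0.003],0],[[-0.0005,0,-0.003],0]]';python3 - <<'E'
from h import *
for i in range(3):
    c=grab('wrist','wrist23');s=telemetry.read_state();print(s['tcp_pos'],s['wrist_force'],s['wrist_torque'],s['tool_rot'])
W=pts(c);k=(abs(W[...,0]-.5)<.018)&(abs(W[...,1]-.129)<.018)&(W[...,2]>.1)&(W[...,2]<.12)
Q=W[k];A=np.c_[Q[:,:2],np.ones(len(Q))];co=np.linalg.lstsq(A,Q[:,2],rcond=None)[0];print('top',np.median(Q[:,2]),'slope',co[:2])
k=(abs(W[...,0]-.5)<.028)&(abs(W[...,1]-.129)<.028)&(W[...,2]>.103)&(W[...,2]<.11);Q=W[k];print(cv2.minEnclosingCircle((Q[:,:2]*1000).astype(np.float32)))
c=grab('side','side23');crop('side23',190,150,290,250,6,'s23');P=pts(c)
m=(c['img'].max(-1)<50)&(abs(P[...,0]-.502)<.03)&(abs(P[...,1]-.018)<.03)&(P[...,2]>.053);Q=P[m];print('gauge',Q.min(0),Q.max(0),Q.mean(0))
c=grab('scene','scene23');crop('scene23',160,130,460,355,2.6,'k23')
E
```

```text
time: 18.98
tcp_pos: [0.5027, 0.1265, 0.0471]
tool_rot: [-3.126, 0.048, 2.441]
wrist_force: [-7.4, -0.3, 16.5]
finger_gap: 0.459
[0.50262749 0.12645436 0.04708653] [-6.73868618 -1.45007631 15.67523228] [-0.148805    1.14045292 -0.0466612 ] [-3.12629073  0.04788973  2.44147133]
[0.50262918 0.12646774 0.04710124] [-6.83960953 -1.52647134 16.03586988] [-0.22444344  1.14327116 -0.03947456] [-3.12628202  0.04788033  2.44152598]
[0.50262252 0.12646311 0.04709538] [-6.10394337 -1.14632416 16.98250717] [-0.17833495  1.19657997 -0.01738597] [-3.12627847  0.04784282  2.44145221]
top 0.10737627254149415 slope [-0.00025572 -0.0285964 ]
((492.55279541015625, 132.89100646972656), 31.13091468811035)
gauge [0.48648943 0.00668216 0.05313302] [0.51198861 0.01701934 0.08592929] [0.49947638 0.0117243  0.06989389]
```

View pics/s23.png

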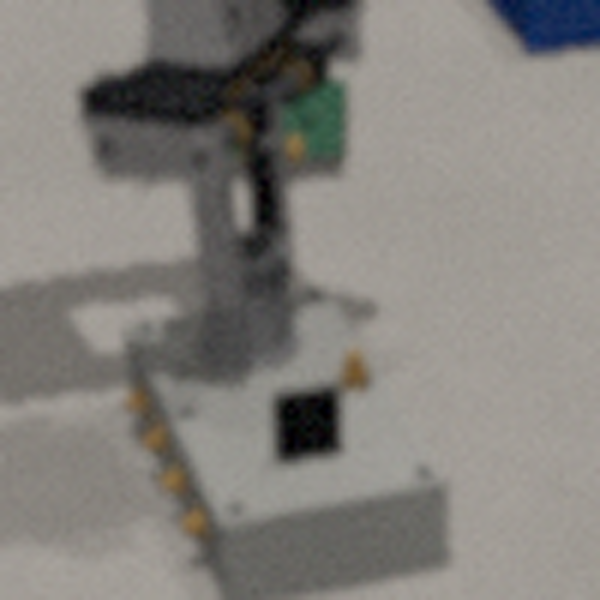

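View pics/k23.png

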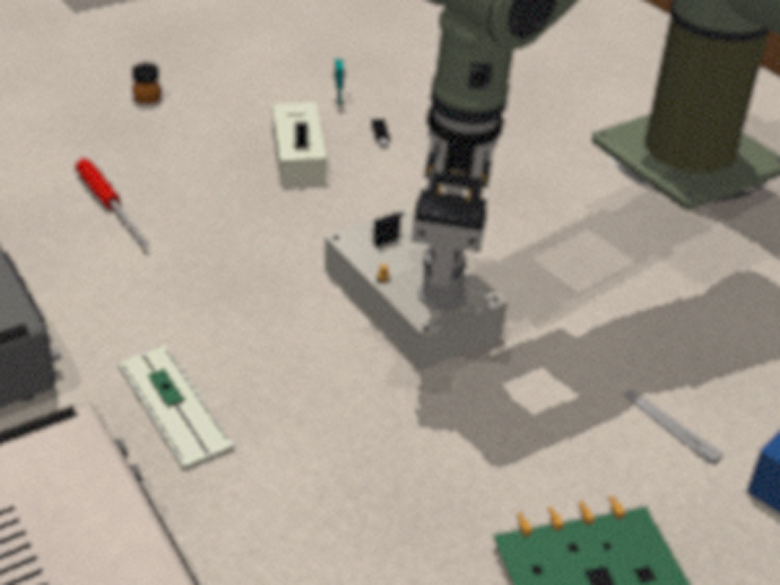

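The state is steady. The collar is home with a tilt of about 0.03, the push is 16 N, the gauge is flush and untouched, and the slim gauge, adapter and other things are in place. I hand in.

```bash
python3 -c "
from station import job,telemetry
print(job.sign_off()); s=telemetry.read_state(); print(s['time'],s['tcp_pos'],s['wrist_force'])"
```

```text
the job is handed in; nothing more can be done
None
the job is handed in; nothing more can be done
```

The wide gauge is seated and released in the fixture's slot, and the job was handed in with the gripper still pushing the collar down on its seat. No verdict was reported. The clock read about 19 s at the last move, against the 48 s limit.

**Gauge:** The first close on the handle missed, because the visible fingertips sat about 34 mm above the reported TCP. I re-measured from the depth image and gripped it on the second try. After release, its handle was centred about 1 mm from the slot's centre, with the top 34 mm above the lid, so the shoulder is flush.

**Collar:** I turned it about 45° until it dropped. It jammed slightly at around 4 mm above the seat, so I eased it sideways and turned it back about 4° to push it home. Its top then stood 11.7 mm below where it started, about 0.3 mm above the seat.

**Last checks:**
- **Push:** it held steady at about 16 N down, with about 6–7 N of side load I could not fully relieve.
- **Tilt:** the collar's tilt was about 0.03 rad, under the 0.08 limit.
- **Collar centring:** my last circle fit on the collar was spoiled by the fingers in view, so its final centring was judged from the tool position only.
- **Bystanders:** in the last scene and side pictures I saw nothing that had shifted. I did not measure them.

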